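Bring the blue-lidded jar to the front of the crepe topping carousel

ROBOT

A 7-joint arm with a two-finger parallel gripper is mounted at the origin on the work surface. World frame = base frame: x ahead of the robot, y to its left, z up, the work surface at z = 0. Lengths are in m, angles in rad, forces in N, time in s.
With the tool pointing down it reaches from about 0.425 to 0.875 m from the base axis. Payload 8.4 kg.
Tool frame: the origin (TCP) lies between the finger pads; the fingertips stand 8 mm ahead of it and the grasp point (between the pads) lies 11 mm behind it (arm.tcp_to_tips is the distance from the TCP to the fingertips, in m); z points along the fingers, y is the direction in which the jaws open and shut (so a half turn about z gives the same grasp; the last joint's range is limited). The gripper opens to 87 mm and grips with 3 to 60 N. Pads are 19 mm wide; open, the fingers measure 117 mm over their backs; the gripper's body (75 mm by 190 mm) begins 51 mm behind the grasp point.
Start: joints at [1.017, 0.333, 0.04, 1.465, -0.013, 1.343, -0.059], TCP at [0.286, -0.584, 0.231] pointing down, gripper open.
Joint ranges: [-2.58, 2.58], [-0.38, 2.09], [-1.3, 1.39], [0.25, 2.4], [-1.5, 4.64], [0.08, 2.09], [-2.65, 2.65]. Speed limits (rad/s): [2.22, 2.22, 2.79, 2.79, 3.14, 3.14, 3.14].

INTERFACE

Orientations are given as a unit quaternion [w, x, y, z].
In Python, from cell import arm, vision, ticket gives the robot as it stands. The module is installed in compiled form; this text tells all that it offers.
- The arm moves only by the tool servo_tool, never from a script. Its argument "increments" is a list of rows, each a list of 3 entries, a list of its own where there are three numbers: the shift along the tool's x, y, z in m, then the turn, a rotation vector about the tool's x, y, z in degrees, then the opening, from 0 (shut) to 1 (fully open). In form: [[[dx, dy, dz], [rx, ry, rz], grip], ...]. A call has 1 to 10 rows; each row shifts and turns the commanded pose from where the row before left it, along the tool's axes as they then stand; what a row does not reach is not made up. A row lasts 1/12 s, in which the tool goes at most 41.7 mm and 7.16 degrees, less where a joint would pass 70% of its speed; a pose out of reach is approached as far as the arm can. A call is refused whole if a number of a shift passes 0.0417 or a number of a turn 7.16, either way. A call with a gripper value outside its range is refused whole. The fingers move at their own pace and stop on an object; "force" is the grip in N (left out, the last holds). Time passes only in rows, so rows that do not move let the fingers close. It gives the time, the measured TCP pose, the force and the opening at its end, in the units of the state.
- arm.read_state(): the state, without advancing time (a new reading comes with each control period).
- vision.capture(name): name is "side" or "top" or "wrist"; returns a dict with "pixels" (420x560x3 uint8, red, green, blue), "vfov" (degrees; the focal length in pixels is half the picture's height over the tangent of half this angle, whatever the lens; pixels are square), "cx", "cy" (the principal point, pixels), "k1" (the pictures are not rectified: a ray, as slopes to the right and down, at radius r is drawn at 1 + k1 r^2 times it, then the intrinsics apply), "world_to_cam" (4x4, takes a point from world to camera coordinates). Camera axes: x right, y down, z forward; pixel columns grow to the right and rows downward; lengths in m; the calibration is good to about 2 mm. A picture is of the moment at which its call begins. There is no depth.
- ticket.close_job(): hands the job in, once; it reports no verdict.
The state is a dict: "clock": time; "joints": joint angles; "joint_vel": joint speeds; "tau": joint torques, N m; "tcp_pos": TCP position; "ee_rot": TCP orientation; "force": force on the tool from outside, world axes, zero at the start; "ft_torque": the same for the moment, N m; "finger_gap": opening from 0.0 (shut) to 1.0 (fully open).
Only numpy, scipy, OpenCV 4.12 (cv2) and the standard library are available. Lean on these libraries where they do the work, as an engineer would, in place of code of your own. Each camera call takes 0.05 s, during which the arm holds its last target. There are 200 camera calls.

TASK

At the crepe stall, slide the clear guard over the toppings fully open, towards the steel food pans. Then take the red handle in the middle of the carousel and turn it until the jar with the blue lid stands at the front, in line with the blue mark, without touching the jars, tipping them or disturbing the other things on the table. Finish while still gripping the red handle, holding the carousel still for serving: do not let go.

Things in the scene. Friction and masses are not known exactly. Their poses are not given: they have to be found in the camera images.
- station: fixed open-topped case on a white base board, 320 mm (x) by 596 mm (y); origin on the table below the carousel axis. Its -x side is the front, facing the robot; a blue mark there shows y = 0. Clear panes; steel rails along y at x = +-152 mm, tops 160 mm above the table. Carousel at y = -163 to 145 mm; two steel food pans (below 125 mm) at y = 145 to 433 mm, where the open guard parks
- guard (a joint): clear sliding guard, a level panel 300 x 285 x 5 mm, underside 161 mm above the table, covering the carousel; value = slide in m along the station's +y: 0 shut (centred on the carousel), 0.27 fully open (end stop, over the pans). Starts at 0 to 0.05. Friction about 1.5 N plus 4 N per m/s; stays where it is left
- guard_handle (a point): point in the guard's black fin handle, on top of the panel's centre, moving with it: fin 80 mm long along the station's x, 14 mm wide along y (grasp across y). This point lies 196 mm above the table; the fin's top is 15 mm above it, the panel 30 mm below it (a 10 mm high foot, 90 x 30 mm, surrounds the fin)
- carousel: round wooden turntable 242 mm across, five 12 mm high seats in a ring of radius 83 mm, 72 degrees apart, one jar in each (2.5 mm play); turns without limit either way about the vertical through its origin, friction about 0.03 N m, stays where it is left; origin on the axis, 14 mm above the table, at the deck's underside; deck top 28 mm above the table
- handle: red bar handle on top of the carousel's centre post, turning with it: 64 mm along its own x, 16 mm wide along its own y (grasp across y), 38 mm tall; origin at the bar's centre on the carousel axis, 130 mm above the table. Jar lids reach 96 mm above the table: fingers at the bar pass over them. Out of reach under the guard until that is open
- jar_blue: loose closed jar with a bright blue screw lid, green glass with a paper label: the marked jar, 50 mm across and 68 mm tall, about 0.17 kg; origin at the centre of its underside, z up. It starts in any seat but the frontmost one
- jar_white: loose closed jar with a white screw lid, amber, 50 mm across and 68 mm tall, about 0.17 kg; origin at the centre of its underside, z up
- jar_black: loose closed jar with a black screw lid, copper-brown, 50 mm across and 68 mm tall, about 0.17 kg; origin at the centre of its underside, z up
- jar_yellow: loose closed jar with a yellow screw lid, amber, 50 mm across and 68 mm tall, about 0.17 kg; origin at the centre of its underside, z up
- jar_green: loose closed jar with a green screw lid, green glass, 50 mm across and 68 mm tall, about 0.17 kg; origin at the centre of its underside, z up
- bowl: loose green plastic bowl, 170 mm across, 60 mm tall, a bystander; origin under its centre
- turner: loose wooden turner lying on the table, a bystander about 280 mm long along its x, under 30 mm high; origin at the middle of its underside
- spreader: loose wooden T-shaped batter spreader lying on the table, a bystander 196 mm long along its x and 136 mm across, 16 mm high; origin under the middle of its stick
- mug: loose white mug, 80 mm across, 90 mm tall, a bystander; origin under its centre

How it is judged:
By the outcome, as a careful person would: the job done as asked, in the order asked, and still so for the second after the job is handed in, while the arm keeps its last pose, push and grip.
It also fails if it takes over 72 s, if anything falls off the work surface, if the arm or the gripper's body presses on something with over 40 N, if the wrist force passes 120 N, or if a joint passes its speed limit or range.

## Working session

There is one attempt and no reset: what is moved stays moved. The work goes in short steps, Python scripts to look and compute and a tool call to move; the robot and the scene stay as the last step left them, time stands still between calls to the robot, and variables do not carry over. Pictures are saved under pics/ and viewed, on a budget of 10 in all, crops included, one or two more only if the job needs it, and the job is handed in when it is done.

Besides the shell and the picture viewer there is one more tool, called after "Call:" in YAML: its name, and indented under it one key for each argument. servo_tool: Moves the arm, as the interface text tells. Its arguments: {"type":"object","properties":{"increments":{"type":"array","items":{"type":"array"}},"force":{"type":"number"}},"required":["increments"]}

```bash
mkdir -p pics
cat > h.py <<'E'
import numpy as np, cv2, json
from scipy.spatial.transform import Rotation as R
from cell import arm, vision, ticket
def snap(name, fn=None):
    c=vision.capture(name); 
    if fn: cv2.imwrite('pics/'+fn, c['pixels'][:,:,::-1])
    return c
def K(c):
    f=210/np.tan(np.radians(c['vfov'])/2)
    return np.array([[f,0,c['cx']],[0,f,c['cy']],[0,0,1]]), np.array([c['k1'],0,0,0])
def proj(c,P):
    k,d=K(c);M=np.array(c['world_to_cam']);P=np.atleast_2d(np.array(P,float))
    return cv2.projectPoints(P,cv2.Rodrigues(M[:3,:3])[0],M[:3,3],k,d)[0][:,0]
def onplane(c,uv,z):
    k,d=K(c);M=np.array(c['world_to_cam'])
    n=cv2.undistortPointsIter(np.array([[uv]],float),k,d,None,None,(3,100,1e-9))[0,0]
    o=-M[:3,:3].T@M[:3,3];r=M[:3,:3].T@np.array([n[0],n[1],1]);return o+r*(z-o[2])/r[2]
def state():
    s=arm.read_state();q=s['ee_rot'];r=R.from_quat([q[1],q[2],q[3],q[0]])
    return s,np.array(s['tcp_pos']),r
E
python3 - <<'E'
from h import *
for n in('top','side'):
    c=snap(n,n+'1.png');print(n,{k:c[k] for k in('vfov','cx','cy','k1')},np.round(c['world_to_cam'],3).tolist())
s,p,r=state();print(p,r.as_matrix().round(3),s['finger_gap'],s['clock'])
E
```

```text
top {'vfov': 50.55597511461208, 'cx': 281.07816020031424, 'cy': 209.49146236041983, 'k1': -0.1311859239442082} [[0.002, -1.0, -0.005, 0.004], [-0.998, -0.002, -0.055, 0.504], [0.055, 0.005, -0.998, 1.314], [0.0, 0.0, 0.0, 1.0]]
side {'vfov': 43.98742338188895, 'cx': 274.7421707559606, 'cy': 208.55500802605832, 'k1': -0.20211381590845715} [[0.161, -0.987, 0.0, -0.08], [-0.937, -0.153, -0.315, 0.492], [0.311, 0.05, -0.949, 1.821], [0.0, 0.0, 0.0, 1.0]]
[ 0.28531445 -0.58359768  0.22976823] [[ 0.898  0.439 -0.001]
 [ 0.439 -0.898  0.001]
 [-0.    -0.001 -1.   ]] 1.0014330767114916 0.1
```

View pics/top1.png

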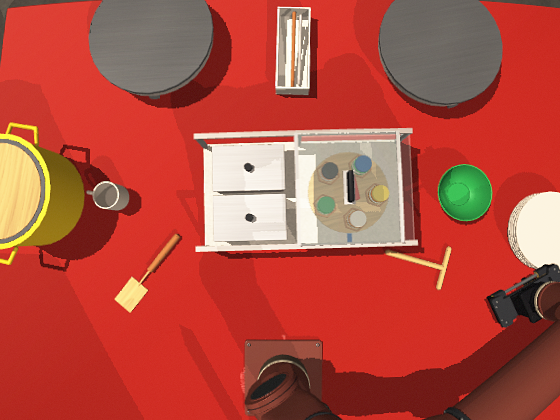

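View pics/side1.png

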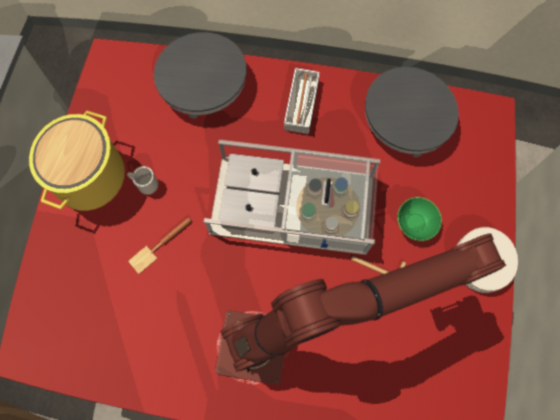

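The top view shows the station at about (195–418, 130–250), the blue mark near (349,238), the guard fin near (350,186) and the blue lid near (363,163). I'll take an enlarged crop next.

Run:
```python
import cv2
a=cv2.imread('pics/top1.png')[122:257,188:428];cv2.imwrite('pics/crop1.png',cv2.resize(a,None,fx=3.33,fy=3.33,interpolation=cv2.INTER_CUBIC))
```

```text
(no output)
```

View pics/crop1.png

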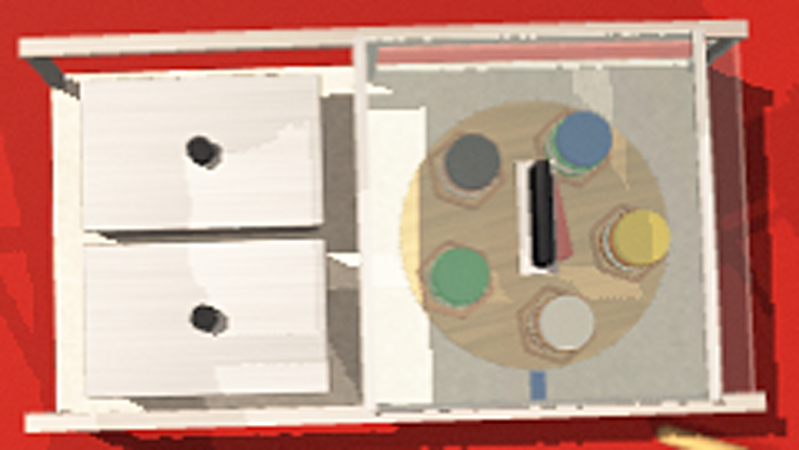

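The crop shows the rail centrelines (far (20,48)–(747,28), near (27,424)–(765,403)), the lids (blue (584,139), black (472,161), green (460,276), white (567,322), yellow (640,237)), and the fin top at (540,162)–(543,266).

Run:
```python
from h import *
c=snap('top')
f=lambda p,z:onplane(c,(p[0]/3.33+188-.35,p[1]/3.33+122-.35),z)
rl=[f(p,.16) for p in((20,48),(747,28),(27,424),(765,403))]
for p in rl:print(p.round(4))
for a,b in((0,1),(2,3)):
    d=rl[a]-rl[b];print('rail yaw deg',np.degrees(np.arctan2(-d[0],d[1])),np.linalg.norm(d))
L={n:f(p,.096)[:2] for n,p in dict(blue=(584,139),black=(472,161),green=(460,276),white=(567,322),yellow=(640,237)).items()}
C=np.mean(list(L.values()),0);print('C',C)
for n,p in L.items():print(n,p.round(4),np.linalg.norm(p-C),np.degrees(np.arctan2(*(p-C)[::-1])))
print('fin',f((540,160),.211),f((543,268),.211),'mid',f((541.5,214),.211),'mark',f((538,385),.012),f((538,385),.0))
s,p,r=state();q=np.array(s['joints']);print(q,s['clock'])
```

```text
[0.6946 0.2415 0.16  ]
[ 0.7134 -0.3517  0.16  ]
[0.3902 0.2311 0.16  ]
[ 0.4078 -0.3609  0.16  ]
rail yaw deg 1.8207699381553075 0.5935371931028244
rail yaw deg 1.7019503351830267 0.5923193665629497
C [ 0.55564904 -0.19293432]
blue [ 0.6308 -0.2271] 0.08254181823066901 -24.487168198735496
black [ 0.6114 -0.1314] 0.08300340971027173 47.81358591762453
green [ 0.5137 -0.1208] 0.08342410412089495 120.16836668345617
white [ 0.4751 -0.2112] 0.08258687872227591 -167.24467523199885
yellow [ 0.5473 -0.2741] 0.08161202264469015 -95.89715873330414
fin [ 0.59569072 -0.17194088  0.211     ] [ 0.51232567 -0.17355924  0.211     ] mid [ 0.55389234 -0.17272052  0.211     ] mark [ 0.4215046  -0.19883715  0.012     ] [ 0.42142394 -0.2006213   0.        ]
[ 1.01681955  0.33376054  0.03989308  1.46601803 -0.01339648  1.34329977
 -0.05851935] 0.15
```

Call:
servo_tool:
  increments:
    - [[0, 0, -0.005], [0, 0, 6.08], 1]
    - [[0, 0, -0.005], [0, 0, 6.08], 1]
    - [[0, 0, -0.005], [0, 0, 6.08], 1]
    - [[0, 0, -0.005], [0, 0, 6.08], 1]
    - [[0.0176, -0.0251, 0], [0, 0, 0], 1]
    - [[0.0176, -0.0251, 0], [0, 0, 0], 1]
    - [[0.0176, -0.0251, 0], [0, 0, 0], 1]
    - [[0.0176, -0.0251, 0], [0, 0, 0], 1]
    - [[0.0176, -0.0251, 0], [0, 0, 0], 1]
    - [[0.0176, -0.0251, 0], [0, 0, 0], 1]

```text
clock: 0.98
tcp_pos: [0.387, -0.4287, 0.2504]
ee_rot: [-0.0, 1.0, 0.015, -0.0]
force: [0.1, 0.2, -0.1]
finger_gap: 0.999
```

Call:
servo_tool:
  increments:
    - [[0.0176, -0.0251, 0], [0, 0, 0], 1]
    - [[0.0176, -0.0251, 0], [0, 0, 0], 1]
    - [[0.0176, -0.0251, 0], [0, 0, 0], 1]
    - [[0.0176, -0.0251, 0], [0, 0, 0], 1]
    - [[0.0176, -0.0251, 0], [0, 0, 0], 1]
    - [[0.0176, -0.0251, 0], [0, 0, 0], 1]
    - [[0.0176, -0.0251, 0], [0, 0, 0], 1]
    - [[0.0176, -0.0251, 0], [0, 0, 0], 1]
    - [[0, 0, 0], [0, 0, 0], 1]
    - [[0, 0, 0], [0, 0, 0], 1]

```text
clock: 1.82
tcp_pos: [0.522, -0.2231, 0.2502]
ee_rot: [-0.0, 1.0, 0.017, -0.0]
force: [-0.0, -1.4, -0.8]
finger_gap: 0.998
```

Run:
```python
from h import *
s,p,r=state();print(p,r.as_matrix().round(3).tolist(),np.round(s['joints'],3),s['force'],s['clock'])
c=snap('wrist','w1.png');print(proj(c,[[.5545,-.173,.211],[.5945,-.172,.211],[.5145,-.174,.211]]))
```

```text
[ 0.52196583 -0.22305101  0.25024002] [[0.999, 0.034, -0.0], [0.034, -0.999, 0.001], [-0.0, -0.001, -1.0]] [ 0.489  0.167 -0.185  1.633  0.031  1.345 -1.237] [-0.02102924 -1.40247267 -0.75597797] 1.8167
[[189.1075689  179.24505697]
 [184.63188152 102.41968523]
 [193.22599436 248.13678042]]
```

View pics/w1.png

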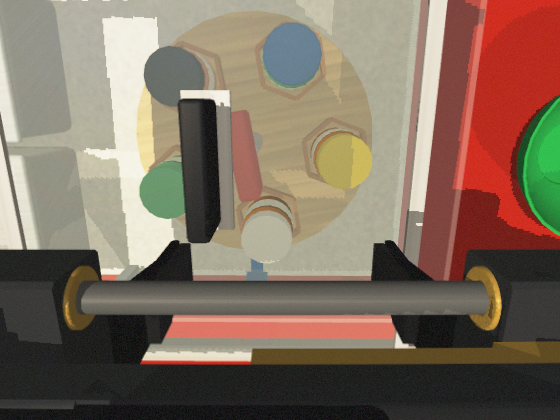

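The wrist view shows the black fin's top face from about (194,100) to (199,240) and, under the guard, the red bar from (240,112) to (250,198). Two rows were cut short by the speed limit. I'll finish the approach and descend.

Call:
servo_tool:
  increments:
    - [[0.012, -0.015, 0], [0, 0, 0], 1]
    - [[0.012, -0.015, 0], [0, 0, 0], 1]
    - [[0.012, -0.015, 0], [0, 0, 0], 1]
    - [[0, 0, 0.012], [0, 0, 0], 1]
    - [[0, 0, 0.012], [0, 0, 0], 1]
    - [[0, 0, 0.012], [0, 0, 0], 1]
    - [[0, 0, 0.012], [0, 0, 0], 1]
    - [[0, 0, 0.012], [0, 0, 0], 1]
    - [[0, 0, 0], [0, 0, 0], 1]
    - [[0, 0, 0], [0, 0, 0], 1]

```text
clock: 2.7
tcp_pos: [0.555, -0.1796, 0.1896]
ee_rot: [-0.0, 1.0, 0.015, -0.001]
force: [0.9, 0.5, 1.2]
finger_gap: 1.0
```

Run:
```python
from h import *
s,p,r=state();print(p,s['force'],np.round(s['joints'],3))
c=snap('wrist','w2.png')
```

```text
[ 0.55500541 -0.1795531   0.18961389] [0.90120872 0.47660706 1.16845721] [ 0.424  0.237 -0.22   1.676  0.054  1.236 -1.348]
```

View pics/w2.png

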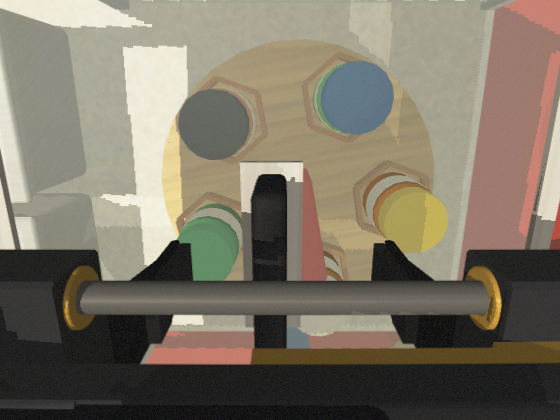

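The fin, at column 270, stands between the fingers (190–375). Close and slide.

Call:
servo_tool:
  increments:
    - [[0, 0, 0], [0, 0, 0], 0]
    - [[0, 0, 0], [0, 0, 0], 0]
    - [[0, 0, 0], [0, 0, 0], 0]
    - [[0, 0, 0], [0, 0, 0], 0]
    - [[0, 0, 0], [0, 0, 0], 0]
    - [[0, 0, 0], [0, 0, 0], 0]
    - [[0, 0, 0], [0, 0, 0], 0]
    - [[0, 0, 0], [0, 0, 0], 0]
    - [[0, 0, 0], [0, 0, 0], 0]
    - [[0, 0, 0], [0, 0, 0], 0]
  force: 20

```text
clock: 3.58
tcp_pos: [0.5558, -0.1791, 0.1905]
ee_rot: [-0.0, 1.0, 0.015, -0.0]
force: [-0.6, 0.3, 0.0]
finger_gap: 0.325
```

Call:
servo_tool:
  increments:
    - [[0, 0, 0], [0, 0, 0], 0]
    - [[0, 0, 0], [0, 0, 0], 0]
    - [[0, 0, 0], [0, 0, 0], 0]
    - [[0, 0, 0], [0, 0, 0], 0]
    - [[0, 0, 0], [0, 0, 0], 0]
    - [[0, 0, 0], [0, 0, 0], 0]

```text
clock: 4.08
tcp_pos: [0.5558, -0.179, 0.1905]
ee_rot: [-0.0, 1.0, 0.015, -0.0]
force: [-0.6, 1.5, -0.1]
finger_gap: 0.162
```

Call:
servo_tool:
  increments:
    - [[0, -0.008, 0], [0, 0, 0], 0]
    - [[0, -0.015, 0], [0, 0, 0], 0]
    - [[0, -0.015, 0], [0, 0, 0], 0]
    - [[0, -0.015, 0], [0, 0, 0], 0]
    - [[0, -0.015, 0], [0, 0, 0], 0]
    - [[0, -0.015, 0], [0, 0, 0], 0]
    - [[0, -0.015, 0], [0, 0, 0], 0]
    - [[0, -0.015, 0], [0, 0, 0], 0]
    - [[0, -0.015, 0], [0, 0, 0], 0]
    - [[0, -0.008, 0], [0, 0, 0], 0]

```text
clock: 4.92
tcp_pos: [0.5517, -0.0413, 0.1905]
ee_rot: [-0.0, 1.0, 0.016, 0.0]
force: [2.5, -2.1, -2.6]
finger_gap: 0.161
```

Call:
servo_tool:
  increments:
    - [[0, -0.015, 0], [0, 0, 0], 0]
    - [[0, -0.015, 0], [0, 0, 0], 0]
    - [[0, -0.015, 0], [0, 0, 0], 0]
    - [[0, -0.015, 0], [0, 0, 0], 0]
    - [[0, -0.015, 0], [0, 0, 0], 0]
    - [[0, -0.015, 0], [0, 0, 0], 0]
    - [[0, -0.008, 0], [0, 0, 0], 0]
    - [[0, -0.004, 0], [0, 0, 0], 0]
    - [[0, 0, 0], [0, 0, 0], 0]
    - [[0, 0, 0], [0, 0, 0], 0]

```text
clock: 5.75
tcp_pos: [0.5487, 0.0587, 0.1905]
ee_rot: [-0.0, 1.0, 0.015, 0.0]
force: [2.9, 1.9, -2.8]
finger_gap: 0.16
```

Creep to the end stop (expected at y≈0.076).

Call:
servo_tool:
  increments:
    - [[0, -0.004, 0], [0, 0, 0], 0]
    - [[0, -0.004, 0], [0, 0, 0], 0]
    - [[0, -0.003, 0], [0, 0, 0], 0]
    - [[0, -0.002, 0], [0, 0, 0], 0]
    - [[0, -0.001, 0], [0, 0, 0], 0]
    - [[0, 0, 0], [0, 0, 0], 0]

```text
clock: 6.25
tcp_pos: [0.5483, 0.0731, 0.1905]
ee_rot: [-0.0, 1.0, 0.015, 0.0]
force: [4.4, 0.2, -5.4]
finger_gap: 0.159
```

Call:
servo_tool:
  increments:
    - [[0, -0.001, 0], [0, 0, 0], 0]
    - [[0, -0.001, 0], [0, 0, 0], 0]
    - [[0, 0, 0], [0, 0, 0], 0]

```text
clock: 6.5
tcp_pos: [0.5482, 0.0747, 0.1906]
ee_rot: [-0.0, 1.0, 0.015, 0.0]
force: [5.0, -1.1, -5.0]
finger_gap: 0.159
```

Call:
servo_tool:
  increments:
    - [[0, -0.001, 0], [0, 0, 0], 0]
    - [[0, -0.001, 0], [0, 0, 0], 0]
    - [[0, 0, 0], [0, 0, 0], 0]

```text
clock: 6.75
tcp_pos: [0.5482, 0.0766, 0.1905]
ee_rot: [0.0, 1.0, 0.015, 0.0]
force: [5.2, -0.6, -4.7]
finger_gap: 0.159
```

Call:
servo_tool:
  increments:
    - [[0, -0.001, 0], [0, 0, 0], 0]
    - [[0, -0.001, 0], [0, 0, 0], 0]
    - [[0, 0, 0], [0, 0, 0], 0]

```text
clock: 7.0
tcp_pos: [0.5482, 0.0766, 0.1905]
ee_rot: [0.001, 1.0, 0.014, -0.0]
force: [4.9, -5.8, -2.7]
finger_gap: 0.157
```

The end stop is reached: y stalled at 0.0766 with −5.8 N. Release, lift and move back part of the way towards the carousel.

Call:
servo_tool:
  increments:
    - [[0, 0, 0], [0, 0, 0], 1]
    - [[0, 0, 0], [0, 0, 0], 1]
    - [[0, 0, 0], [0, 0, 0], 1]
    - [[0, 0, 0], [0, 0, 0], 1]
    - [[0, 0, 0], [0, 0, 0], 1]
    - [[0, 0, 0], [0, 0, 0], 1]
    - [[0, 0, -0.02], [0, 0, 0], 1]
    - [[0, 0, -0.02], [0, 0, 0], 1]
    - [[0, 0, -0.02], [0, 0, 0], 1]
    - [[0, 0, 0], [0, 0, 0], 1]

```text
clock: 7.83
tcp_pos: [0.5495, 0.0793, 0.2547]
ee_rot: [-0.0, 1.0, 0.015, 0.003]
force: [0.5, 0.7, 0.2]
finger_gap: 0.835
```

Call:
servo_tool:
  increments:
    - [[-0.008, 0.025, 0], [0, 0, 0], 1]
    - [[-0.008, 0.025, 0], [0, 0, 0], 1]
    - [[-0.008, 0.025, 0], [0, 0, 0], 1]
    - [[-0.008, 0.025, 0], [0, 0, 0], 1]
    - [[-0.008, 0.025, 0], [0, 0, 0], 1]
    - [[-0.008, 0.025, 0], [0, 0, 0], 1]
    - [[-0.008, 0.025, 0], [0, 0, 0], 1]
    - [[-0.008, 0.025, 0], [0, 0, 0], 1]
    - [[-0.008, 0.025, 0], [0, 0, 0], 1]
    - [[-0.008, 0.025, 0], [0, 0, 0], 1]

```text
clock: 8.67
tcp_pos: [0.4749, -0.1746, 0.2503]
ee_rot: [-0.0, 1.0, 0.015, -0.0]
force: [0.7, -0.9, 0.1]
finger_gap: 0.997
```

Call:
servo_tool:
  increments:
    - [[0, 0.01, 0], [0, 0, 0], 1]
    - [[0, 0, 0], [0, 0, 0], 1]
    - [[0, 0, 0], [0, 0, 0], 1]

```text
clock: 8.92
tcp_pos: [0.476, -0.183, 0.2502]
ee_rot: [-0.0, 1.0, 0.015, -0.0]
force: [-0.2, 0.8, -1.1]
finger_gap: 0.997
```

Run:
```python
from h import *
s,p,r=state();print(p,s['force'],np.round(s['joints'],3),s['finger_gap'])
c=snap('wrist');t=snap('top')
w=c['pixels'][:,:,::-1];b=cv2.resize(t['pixels'][122:257,188:428,::-1],(560,315),interpolation=cv2.INTER_CUBIC)
cv2.imwrite('pics/w3.png',w);cv2.imwrite('pics/t3.png',b)
h=cv2.cvtColor(c['pixels'],cv2.COLOR_RGB2HSV)
C=np.array([.5556,-.1937]);a=np.radians(1.76)
print('proj axis z.149',proj(c,[[*C,.149],[*C,.096]]))
```

```text
[ 0.47604699 -0.18301868  0.25024986] [-0.17381313  0.82066693 -1.06411295] [ 0.441  0.048 -0.166  1.763  0.008  1.332 -1.268] 0.9967396697334979
proj axis z.149 [[299.77872272  94.43052489]
 [296.72623944  95.55758373]]
```

View pics/w3.png

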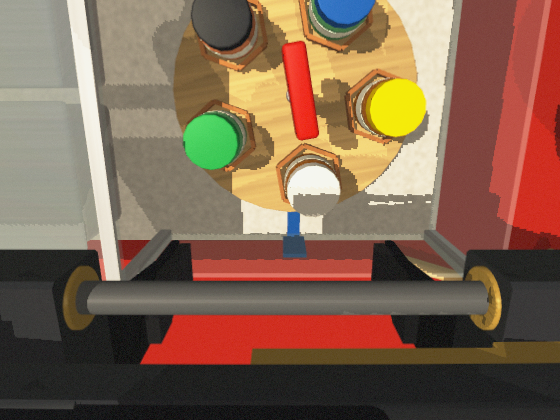

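View pics/t3.png

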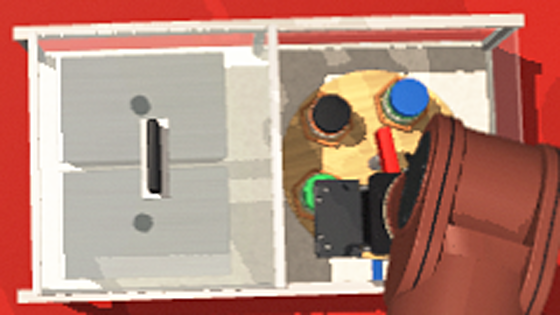

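The guard now lies over the pans, with the fin at (154,157) in the top crop. In the wrist view the bar's top runs from (293,43) to (308,138). The lids are green (212,141), white (313,190), yellow (397,108) and black (222,22).

Run:
```python
from h import *
c=snap('wrist');t=snap('top')
a=onplane(c,(293,43),.149);b=onplane(c,(308,138),.149);d=a-b
print('bar',(a+b)/2,np.linalg.norm(d),'ang',np.degrees(np.arctan2(d[1],d[0])))
L={n:onplane(c,p,.096)[:2] for n,p in dict(black=(222,22),green=(212,141),white=(313,190),yellow=(397,108)).items()}
P=np.array(list(L.values()));A=np.c_[2*P,np.ones(4)];x=np.linalg.lstsq(A,(P**2).sum(1),rcond=None)[0];C=x[:2];print('C',C,np.sqrt(x[2]+C@C))
for n,k in zip(L,(72,144,216,288)):
    v=L[n]-C;print(n,(np.degrees(np.arctan2(v[1],v[0]))-k+180)%360-180)
f=onplane(t,(154/2.333+188,157/2.333+122),.211);o=np.array([.5556,-.1937]);y=np.radians(1.76)
print('fin',f,'slide',(f[:2]-o)@[-np.sin(y),np.cos(y)])
print('mark',onplane(c,(293.5,222),.012))
```

```text
bar [ 0.55754518 -0.19292676  0.149     ] 0.06184568653868348 ang 12.032111679044013
C [ 0.55678297 -0.19403555] 0.08081526752131883
black -22.032749826947736
green -24.811596264774437
white -24.592301785521386
yellow -23.44575960843423
fin [0.54457658 0.07319943 0.211     ] slide 0.2671120835128798
mark [ 0.42011928 -0.19799721  0.012     ]
```

Both measurements agree that the carousel phase is about −24°. The bar lies at 12°, and blue must go about −154.3° (clockwise) to the front at −178.24°. Turning the tool −190° first (yaw 192°) leaves the last joint enough range to do this in one turn.

Call:
servo_tool:
  increments:
    - [[0.02, 0.0033, 0], [0, 0, 0], 1]
    - [[0.02, 0.0033, 0], [0, 0, 0], 1]
    - [[0.02, 0.0033, 0], [0, 0, 0], 1]
    - [[0.02, 0.0033, 0], [0, 0, 0], 1]
    - [[0, 0, 0], [0, 0, -7], 1]
    - [[0, 0, 0], [0, 0, -7], 1]
    - [[0, 0, 0], [0, 0, -7], 1]
    - [[0, 0, 0], [0, 0, -7], 1]
    - [[0, 0, 0], [0, 0, -7], 1]
    - [[0, 0, 0], [0, 0, -7], 1]

```text
clock: 9.95
tcp_pos: [0.5566, -0.1931, 0.2505]
ee_rot: [-0.0, 0.927, 0.376, 0.0]
force: [0.3, 0.0, -0.7]
finger_gap: 0.998
```

Call:
servo_tool:
  increments:
    - [[0, 0, 0], [0, 0, -7], 1]
    - [[0, 0, 0], [0, 0, -7], 1]
    - [[0, 0, 0], [0, 0, -7], 1]
    - [[0, 0, 0], [0, 0, -7], 1]
    - [[0, 0, 0], [0, 0, -7], 1]
    - [[0, 0, 0], [0, 0, -7], 1]
    - [[0, 0, 0], [0, 0, -7], 1]
    - [[0, 0, 0], [0, 0, -7], 1]
    - [[0, 0, 0], [0, 0, -7], 1]
    - [[0, 0, 0], [0, 0, -7], 1]

```text
clock: 10.78
tcp_pos: [0.5566, -0.1931, 0.2505]
ee_rot: [-0.0, 0.543, 0.84, 0.0]
force: [0.7, -0.3, 0.1]
finger_gap: 0.999
```

Call:
servo_tool:
  increments:
    - [[0, 0, 0], [0, 0, -7], 1]
    - [[0, 0, 0], [0, 0, -7], 1]
    - [[0, 0, 0], [0, 0, -7], 1]
    - [[0, 0, 0], [0, 0, -7], 1]
    - [[0, 0, 0], [0, 0, -7], 1]
    - [[0, 0, 0], [0, 0, -7], 1]
    - [[0, 0, 0], [0, 0, -7], 1]
    - [[0, 0, 0], [0, 0, 0], 1]
    - [[0, 0, 0], [0, 0, 0], 1]

```text
clock: 11.53
tcp_pos: [0.5564, -0.1935, 0.2505]
ee_rot: [-0.0, 0.151, 0.988, 0.0]
force: [-0.2, -0.4, -0.1]
finger_gap: 1.003
```

```bash
cat > chk.py <<'E'
from h import *
s,p,r=state();m=r.as_matrix();yaw=np.degrees(np.arctan2(m[1,0],m[0,0]))
print('p',p.round(4),'yaw',yaw,'tilt',m[:,2].round(4),'F',np.round(s['force'],1),np.round(s['ft_torque'],2),'q',np.round(s['joints'],3),'gap',s['finger_gap'],s['clock'])
print('tool delta to C',m.T@(np.array([.5563,-.1937,p[2]])-p))
E
python3 chk.py
```

```text
p [ 0.5564 -0.1935  0.2505] yaw 162.57944435706955 tilt [ 0.e+00  3.e-04 -1.e+00] F [-0.2 -0.4 -0.1] [ 0.11 -0.13  0.  ] q [ 0.647  0.235 -0.46   1.569  0.105  1.362  1.443] gap 1.0033081404697286 11.5333
tool delta to C [ 9.13646544e-05 -2.07157791e-04 -6.13935088e-08]
```

Call:
servo_tool:
  increments:
    - [[0, 0, 0], [0, 0, -5.89], 1]
    - [[0, 0, 0], [0, 0, -5.89], 1]
    - [[0, 0, 0], [0, 0, -5.89], 1]
    - [[0, 0, 0], [0, 0, -5.89], 1]
    - [[0, 0, 0], [0, 0, -5.89], 1]
    - [[0, 0, 0.015], [0, 0, 0], 1]
    - [[0, 0, 0.015], [0, 0, 0], 1]
    - [[0, 0, 0.015], [0, 0, 0], 1]
    - [[0, 0, 0.015], [0, 0, 0], 1]
    - [[0, 0, 0], [0, 0, 0], 1]

```text
clock: 12.37
tcp_pos: [0.5548, -0.1936, 0.1876]
ee_rot: [-0.002, -0.104, 0.995, 0.001]
force: [0.2, -1.0, -1.0]
finger_gap: 0.997
```

```bash
python3 chk.py; python3 -c "
from h import *
c=snap('wrist','w4.png');a=np.radians(12.03);C=[.5563,-.1937]
print(proj(c,[[C[0]+s*.032*np.cos(a),C[1]+s*.032*np.sin(a),.149] for s in(-1,0,1)]))"
```

```text
p [ 0.5548 -0.1936  0.1876] yaw -168.0202333576301 tilt [-0.0041  0.0017 -1.    ] F [ 0.2 -1.  -1. ] [ 0.13 -0.04 -0.02] q [ 0.691  0.281 -0.514  1.653  0.143  1.25   1.928] gap 0.9967180355399937 12.3667
tool delta to C [-1.45609547e-03 -4.31716589e-04 -6.46556807e-06]
[[282.64874422 185.174135  ]
 [282.5984578  240.72300766]
 [282.551646   291.7906635 ]]
```

View pics/w4.png

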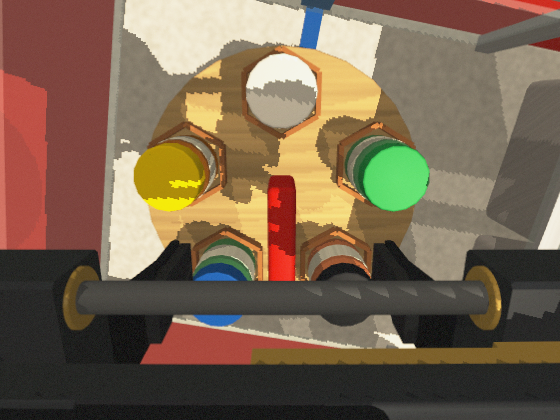

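The bar stands vertical and centred at column 282, exactly between the fingers. Descend and grip.

Call:
servo_tool:
  increments:
    - [[-0.0015, -0.0004, 0.013], [0, 0, 0], 1]
    - [[0, 0, 0.013], [0, 0, 0], 1]
    - [[0, 0, 0.013], [0, 0, 0], 1]
    - [[0, 0, 0.013], [0, 0, 0], 1]
    - [[0, 0, 0.013], [0, 0, 0], 1]
    - [[0, 0, 0], [0, 0, 0], 1]
    - [[0, 0, 0], [0, 0, 0], 1]

```text
clock: 13.0
tcp_pos: [0.5572, -0.1942, 0.1245]
ee_rot: [-0.001, -0.106, 0.994, 0.001]
force: [-0.6, 1.6, 0.4]
finger_gap: 1.003
```

```bash
python3 chk.py
```

```text
p [ 0.5572 -0.1942  0.1245] yaw -167.81740052862654 tilt [-1.8e-03  9.0e-04 -1.0e+00] F [-0.6  1.6  0.4] [ 0.18 -0.08  0.04] q [ 0.68   0.338 -0.506  1.72   0.178  1.131  1.905] gap 1.0031037096614501 13.0
tool delta to C [7.60153121e-04 6.71266452e-04 2.05873539e-06]
```

Good position. Close at 25 N.

Call:
servo_tool:
  increments:
    - [[0, 0, 0], [0, 0, 0], 0]
    - [[0, 0, 0], [0, 0, 0], 0]
    - [[0, 0, 0], [0, 0, 0], 0]
    - [[0, 0, 0], [0, 0, 0], 0]
    - [[0, 0, 0], [0, 0, 0], 0]
    - [[0, 0, 0], [0, 0, 0], 0]
    - [[0, 0, 0], [0, 0, 0], 0]
    - [[0, 0, 0], [0, 0, 0], 0]
    - [[0, 0, 0], [0, 0, 0], 0]
    - [[0, 0, 0], [0, 0, 0], 0]
  force: 25

```text
clock: 13.83
tcp_pos: [0.5578, -0.1944, 0.1256]
ee_rot: [-0.0, -0.106, 0.994, 0.0]
force: [0.1, 0.1, 0.8]
finger_gap: 0.329
```

Call:
servo_tool:
  increments:
    - [[0, 0, 0], [0, 0, 0], 0]
    - [[0, 0, 0], [0, 0, 0], 0]
    - [[0, 0, 0], [0, 0, 0], 0]
    - [[0, 0, 0], [0, 0, 0], 0]
    - [[0, 0, 0], [0, 0, 0], 0]
    - [[0, 0, 0], [0, 0, 0], 0]
    - [[0, 0, 0], [0, 0, 0], 0]

```text
clock: 14.42
tcp_pos: [0.5575, -0.1932, 0.1255]
ee_rot: [-0.0, -0.107, 0.994, 0.001]
force: [-3.1, 3.6, 2.3]
finger_gap: 0.182
```

```bash
python3 chk.py
```

```text
p [ 0.5575 -0.1932  0.1255] yaw -167.76090760575582 tilt [-9.0e-04  1.3e-03 -1.0e+00] F [-3.1  3.6  2.3] [ 1.1   0.45 -0.01] q [ 0.679  0.337 -0.507  1.72   0.177  1.132  1.905] gap 0.18228434138792063 14.4167
tool delta to C [ 1.31474698e-03 -2.38330256e-04  4.29261962e-07]
```

Call:
servo_tool:
  increments:
    - [[0, 0, 0], [0, 0, 1], 0]
    - [[0, 0, 0], [0, 0, 2], 0]
    - [[0, 0, 0], [0, 0, 3], 0]
    - [[0, 0, 0], [0, 0, 4], 0]
    - [[0, 0, 0], [0, 0, 4], 0]
    - [[0, 0, 0], [0, 0, 4], 0]
    - [[0, 0, 0], [0, 0, 4], 0]
    - [[0, 0, 0], [0, 0, 4], 0]
    - [[0, 0, 0], [0, 0, 3], 0]
    - [[0, 0, 0], [0, 0, 2], 0]

```text
clock: 15.25
tcp_pos: [0.5575, -0.1935, 0.1255]
ee_rot: [-0.001, 0.165, 0.986, 0.0]
force: [-2.8, 3.2, 2.9]
finger_gap: 0.181
```

```bash
python3 chk.py
```

```text
p [ 0.5575 -0.1935  0.1255] yaw 161.05562163054708 tilt [-9.e-04  1.e-03 -1.e+00] F [-2.8  3.2  2.9] [0.99 0.31 0.14] q [ 0.611  0.324 -0.423  1.723  0.144  1.126  1.386] gap 0.180937047621487 15.25
tool delta to C [ 1.06628185e-03 -6.16717200e-04  7.98940272e-07]
```

Call:
servo_tool:
  increments:
    - [[0, 0, 0], [0, 0, 4], 0]
    - [[0, 0, 0], [0, 0, 4], 0]
    - [[0, 0, 0], [0, 0, 4], 0]
    - [[0, 0, 0], [0, 0, 4], 0]
    - [[0, 0, 0], [0, 0, 4], 0]
    - [[0, 0, 0], [0, 0, 4], 0]
    - [[0, 0, 0], [0, 0, 4], 0]
    - [[0, 0, 0], [0, 0, 4], 0]
    - [[0, 0, 0], [0, 0, 4], 0]
    - [[0, 0, 0], [0, 0, 4], 0]

```text
clock: 16.08
tcp_pos: [0.5573, -0.1937, 0.1255]
ee_rot: [-0.001, 0.492, 0.87, 0.0]
force: [-3.4, 2.8, 2.2]
finger_gap: 0.181
```

Call:
servo_tool:
  increments:
    - [[0, 0, 0], [0, 0, 4], 0]
    - [[0, 0, 0], [0, 0, 4], 0]
    - [[0, 0, 0], [0, 0, 4], 0]
    - [[0, 0, 0], [0, 0, 4], 0]
    - [[0, 0, 0], [0, 0, 4], 0]
    - [[0, 0, 0], [0, 0, 4], 0]
    - [[0, 0, 0], [0, 0, 4], 0]
    - [[0, 0, 0], [0, 0, 4], 0]
    - [[0, 0, 0], [0, 0, 4], 0]
    - [[0, 0, 0], [0, 0, 4], 0]

```text
clock: 16.92
tcp_pos: [0.557, -0.1938, 0.1255]
ee_rot: [-0.001, 0.76, 0.65, -0.0]
force: [-5.5, 3.5, 3.9]
finger_gap: 0.183
```

Call:
servo_tool:
  increments:
    - [[0, 0, 0], [0, 0, 4], 0]
    - [[0, 0, 0], [0, 0, 4], 0]
    - [[0, 0, 0], [0, 0, 4], 0]
    - [[0, 0, 0], [0, 0, 4], 0]
    - [[0, 0, 0], [0, 0, 4], 0]
    - [[0, 0, 0], [0, 0, 4], 0]
    - [[0, 0, 0], [0, 0, 3], 0]
    - [[0, 0, 0], [0, 0, 2], 0]
    - [[0, 0, 0], [0, 0, 1], 0]
    - [[0, 0, 0], [0, 0, 0], 0]

```text
clock: 17.75
tcp_pos: [0.5568, -0.1937, 0.1255]
ee_rot: [-0.001, 0.902, 0.432, -0.001]
force: [-6.4, 4.4, 4.2]
finger_gap: 0.181
```

```bash
python3 chk.py
```

```text
p [ 0.5568 -0.1937  0.1255] yaw 51.13879603072828 tilt [-2.2e-03  9.0e-04 -1.0e+00] F [-6.4  4.4  4.2] [ 0.76  1.13 -0.02] q [ 0.382  0.297 -0.146  1.736  0.047  1.115 -0.457] gap 0.18141704961313151 17.75
tool delta to C [-3.13230077e-04 -3.71653490e-04  1.07950123e-06]
```

Remaining 13.4°.

Call:
servo_tool:
  increments:
    - [[0, 0, 0], [0, 0, 2], 0]
    - [[0, 0, 0], [0, 0, 3], 0]
    - [[0, 0, 0], [0, 0, 3], 0]
    - [[0, 0, 0], [0, 0, 3], 0]
    - [[0, 0, 0], [0, 0, 1.5], 0]
    - [[0, 0, 0], [0, 0, 0.9], 0]
    - [[0, 0, 0], [0, 0, 0], 0]
    - [[0, 0, 0], [0, 0, 0], 0]
    - [[0, 0, 0], [0, 0, 0], 0]

```text
clock: 18.5
tcp_pos: [0.5567, -0.1936, 0.1255]
ee_rot: [-0.001, 0.946, 0.324, -0.001]
force: [-7.2, 4.9, 4.7]
finger_gap: 0.183
```

```bash
python3 chk.py
python3 - <<'E'
from h import *
c=snap('wrist');t=snap('top');cv2.imwrite('pics/w5.png',np.vstack([c['pixels'][:300,:,::-1],cv2.resize(t['pixels'][120:255,186:430,::-1],(560,300),interpolation=cv2.INTER_CUBIC)]))
a=np.radians(181.76);C=[.5563,-.1937]
print('expect blue lid',proj(c,[[C[0]+.083*np.cos(a),C[1]+.083*np.sin(a),.096]]),proj(t,[[C[0]+.083*np.cos(a),C[1]+.083*np.sin(a),.096]]))
E
```

```text
p [ 0.5567 -0.1936  0.1255] yaw 37.816621582611944 tilt [-0.0024  0.001  -1.    ] F [-7.2  4.9  4.7] [ 0.82  1.24 -0.03] q [ 0.355  0.295 -0.114  1.737  0.036  1.114 -0.681] gap 0.18252438711879562 18.5
tool delta to C [-3.59446067e-04 -1.80437718e-04  8.78187060e-07]
expect blue lid [[196.67901403 350.19612563]] [[352.64214951 218.96658992]]
```

View pics/w5.png

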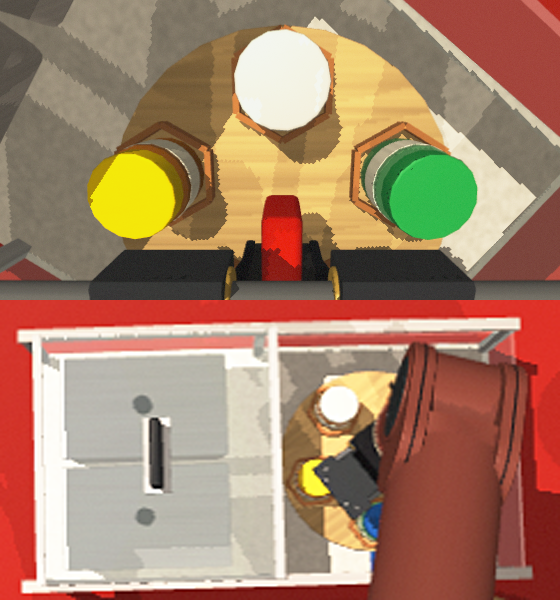

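The wrist view shows white at (283,80), yellow at (133,195) and green at (431,195), all upright in their seats, with the bar gripped at column 282. The top view shows the blue lid at the front and the guard still open. I'll check the phase numerically.

```bash
python3 - <<'E'
from h import *
c=snap('wrist');C=np.array([.5563,-.1937])
for n,p,k in(('white',(283,80),216),('yellow',(133,195),288),('green',(431,195),144)):
    v=onplane(c,p,.096)[:2]-C;print(n,np.linalg.norm(v),'-> blue at',(np.degrees(np.arctan2(v[1],v[0]))-k)%360)
t=snap('top');print('fin',onplane(t,(156/2.295+186,(453-300)/2.222+120),.211))
E
python3 chk.py
```

```text
white 0.08423431575565374 -> blue at 180.54772815071513
yellow 0.08085471697519173 -> blue at 179.92933696724896
green 0.08350990936546435 -> blue at 183.2502000200091
fin [0.54570019 0.0732977  0.211     ]
p [ 0.5567 -0.1936  0.1255] yaw 37.81333849028098 tilt [-0.0024  0.001  -1.    ] F [-6.   4.9  4.6] [ 0.81  1.25 -0.02] q [ 0.355  0.295 -0.114  1.737  0.036  1.114 -0.681] gap 0.1799029138400065 18.7
tool delta to C [-3.67973504e-04 -1.98900689e-04  9.11458621e-07]
```

```bash
python3 -c "
from cell import ticket
print(ticket.close_job())"
```

```text
the job is handed in; nothing more can be done
None
```

The guard is fully open, the blue-lidded jar stands at the front mark, and the gripper is still holding the red handle. I handed the job in at about 19 s of the 72 s allowed; no verdict was reported.

- **Guard:** I slid it by its fin until it stalled against the end stop at about 5.8 N. After I let go, the top camera put the slide at 0.267 m, against 0.27 m for fully open. That gap is within camera error, and the fin had not moved in the last picture.
- **Carousel:** I gripped the bar at 25 N and turned the carousel about 154° clockwise in one grasp, with the wrist force staying under about 10 N.
- **Blue jar:** The gripper's yaw places it within about 0.1° of the mark line. My last check used the other lids and gave 180.5°, 179.9° and 183.3°, a mean of 181.2° against a target of 181.8°. That is a scatter of about ±2°, from reading pixels off the picture.
- **Jars and surroundings:** White, yellow and green showed upright in their seats. The arm partly hid the blue jar in the last picture, and the black jar was out of view. I did not re-measure the bowl, turner, spreader or mug, but the arm stayed well above them.

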